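# Eject the recorder's battery and stop it with the other fingertip

### The job

The audio recorder's battery needs changing: press the release key beside the battery bay with one fingertip while the other fingertip waits in front of the bay, just above the deck, so that the battery springs out against that finger and is stopped with one to three centimetres of it showing instead of shooting off the deck. Once it has been caught and lies still, take both fingers away upwards and leave it sticking out of the bay, where the released key grips it. Do not lift the battery, and leave the things lying round the recorder where they are.

Things in the scene. Friction and masses are not known exactly. Their poses are not given: they have to be found in the camera images.
- recorder: desktop audio recorder, fixed, 165 mm deep (x) x 200 mm wide (y). Its -x side is its front: a low flat deck, 22 mm above the cart, x -85 to -25 mm; at x = -25 mm a riser goes up to the top, 52 mm above the cart, with a display and 9 mm high knobs. Three small transport keys, 5 mm high, on the deck at x -50, y 46, 66, 86 mm are not used. Origin: centre of the underside, on the cart; z up
- battery: battery in the bay: black block 70 mm long (x) x 38 mm wide (y) x 20 mm high, 0.1 kg. Origin: centre of its underside; x along its length, into the bay; its visible end face is 35 mm from the origin at -x. A spring behind it pushes it out along the recorder's -x, sliding on the deck: 4 N at home, 1 N at 36 mm out. Unhindered it shoots over 50 mm out within a fraction of a second
- bay (a point): fixed point of the recorder, at 9, -30, 22 mm in its frame, with the recorder's axes: where the battery's origin lies when it is fully home. The battery's x in this frame is minus the length by which it has come out
- bay_mouth (a point): fixed point of the recorder, at -26, -30, 22 mm in its frame, with the recorder's axes: at deck level, below the middle of the battery's end face when home. The bay is 40 mm wide; the battery comes out along -x of this frame, over 59 mm of flat deck
- key_top (a point): centre of the top of the release key's cap, 24 mm (x) x 18 mm (y), 13 mm above the deck when up. It lies beside the battery's way out: 25 mm out (-x) from bay_mouth and 38 mm to its +y side. An arm and a bar 4 mm high and thick run from the cap along the foot of the battery's end face; the bar holds the battery in and sinks into the deck with the key
- release_key (a joint): travel of the release key in m: 0 up, 0.006 fully down (cap then 7 mm above the deck). Pressed straight down; it lets the battery go at about 0.004; fully down takes about 6 N, up to 9 N while the battery leans on its bar. It springs back by itself; with the battery part-way out it rises only to about 0.004, its bar pressing on the battery from below and holding it by friction
- spare_battery: a second battery of the same kind lying on the cart beside the recorder, not to be moved. Origin: centre of the underside
- headshell: chrome headshell with cartridge, 55 mm long, 22 mm wide, 19 mm high, on the cart in front of the recorder, not to be moved. Origin: centre of the underside
- weight: silver record weight, 76 mm across, 44 mm high, on the cart in front of the recorder, not to be moved. Origin: centre of the underside
- adapter: aluminium record-centre adapter ring, 38 mm across, 10 mm high, on the cart in front of the recorder, not to be moved. Origin: centre of the underside
- tweezers: stainless tweezers, 137 mm long, 8 mm high, lying beside the recorder, not to be moved. Origin: middle of the underside
- pot: green ceramic plant pot, empty, 94 mm across, 80 mm high, behind the recorder, not to be moved. Origin: centre of the underside
- brush: record brush, a wooden block 125 x 32 mm, 34 mm high, behind the recorder, not to be moved. Origin: centre of the underside

How it is judged:
By the outcome, as a careful person would: the job done as asked, in the order asked, and still so for the second after the job is handed in, with the robot touching nothing.
It also fails if it takes over 29 s, if anything falls off the work surface, if the arm or the gripper's body presses on something with over 40 N, if the wrist force passes 120 N, or if a joint passes its speed limit or range.

### The arm

A 6-joint arm with a two-finger parallel gripper is mounted at the origin on the work surface. World frame = base frame: x ahead of the robot, y to its left, z up, the work surface at z = 0. Lengths are in mm, angles in rad, forces in N, time in s.
With the tool pointing down it reaches from about 275 to 750 mm from the base axis. Payload 10.2 kg.
Tool frame: the origin (TCP) lies between the finger pads; the fingertips stand 17 mm ahead of it and the grasp point (between the pads) lies 2 mm behind it (tips_ahead is the distance from the TCP to the fingertips, in mm); z points along the fingers, y is the line along which they close (so a half turn about z gives the same grasp; the last joint's range is limited). The gripper opens to 85 mm and grips with 20 to 120 N. Pads are 22 mm wide; open, the fingers measure 114 mm over their backs; the gripper's body (76 mm by 85 mm) begins 54 mm behind the grasp point. The pads swing forward as they close: fully open they stand 13 mm farther back than shut.
Start: joints at [-1.359, 0.313, 1.498, -0, 1.331, -0.223], TCP at [221.134, -476.163, 248.294] pointing down, gripper open.
Joint ranges: [-2.94, 2.94], [-0.97, 2.17], [0.19, 2.56], [-1.23, 4.37], [0.02, 3.11], [-2.88, 2.88]. Speed limits (rad/s): [2.39, 2.39, 3.01, 3.14, 3.14, 3.14].

### API

Orientations are given as a unit quaternion [w, x, y, z].
In Python, from rig import sense, capture, finish_job, boxes_of, tips_ahead gives the robot as it stands.
- The arm moves only by the tool drive_tool, never from a script. Its argument "commands" is text: rows parted by semicolons, each of 7 numbers parted by spaces: the shift along the world's x, y, z in units of 0.1 m (1.0 is 0.1 m), then the turn, a rotation vector about the world's x, y, z in units of pi/4 rad (1.0 is pi/4 rad), then the opening in per cent of the stroke, from 0 (shut) to 100 (fully open). A call has 1 to 20 rows; each row shifts and turns the commanded pose from where the row before left it; what a row does not reach is not made up. A row lasts 1/12 s, in which the tool goes at most 41.7 mm and 7.16 degrees, less where a joint would pass 70% of its speed; a pose out of reach is approached as far as the arm can. A call with a number of a shift or a turn outside -1 to 1 is refused whole. A call with a gripper value outside its range is refused whole. The fingers move at their own pace and stop on an object; "force" is the grip in N (left out, the last holds). Time passes only in rows, so rows that do not move let the fingers close. It gives the time, the measured TCP pose, the force, the opening and the grip force at its end, in the units of the state.
- sense(): the state, without advancing time (a new reading comes with each control period).
- capture(name): name is "side" or "top"; returns a dict with "pixels" (420x560x3 uint8, blue, green, red), "fov_y" (degrees; the focal length in pixels is half the picture's height over the tangent of half this angle, whatever the lens; pixels are square), "cx", "cy" (the principal point, pixels), "position" and "attitude" of the camera in the world. Camera axes: x right, y down, z forward; pixel columns grow to the right and rows downward; lengths in mm; the calibration is good to about 2 mm. A picture is of the moment at which its call begins. There is no depth.
- finish_job(): hands the job in; it is judged then, once.
Trained networks look in a picture, given as the dict that the camera call returned (one of the last four; its "shot" number tells which), for a name from the list of things; names that differ only in an ending like _2 or _b are one class to them, and where a whole thing is asked for, a point or a joint stands for the part that bears it (a point fixed in the world has none). Each returns a list of dicts, best first, with "confidence" (0 to 1); they miss things now and then, are a little off and sometimes report something else, mostly with a low value. They report only what shows in the picture. A call takes as long as a camera call.
- boxes_of(picture, name): "position" ([column, row] in pixels, amid what is visible of it).
The state is a dict: "time_s": time; "joints": joint angles; "dq": joint speeds; "tau": joint torques, N m; "eef_pos": TCP position; "ee_rot": TCP orientation; "force": force on the tool from outside, world axes, zero at the start; "wrist_torque": the same for the moment, N m; "grip_width": opening from 0.0 (shut) to 1.0 (fully open); "grip_force": force on a finger pad.
Only numpy, scipy, OpenCV 4.12 (cv2) and the standard library are available. Lean on these libraries where they do the work, as an engineer would, in place of code of your own. Each camera call takes 0.05 s, during which the arm holds its last target. There are 200 camera calls.

## Working session

There is one attempt and no reset: what is moved stays moved. The work goes in short steps, Python scripts to look and compute and a tool call to move; the robot and the scene stay as the last step left them, time stands still between calls to the robot, and variables do not carry over. Pictures are saved under pics/ and viewed, at most 10 in all, crops included, and the job is handed in when it is done.

Besides the shell and the picture viewer there is one more tool, called by a JSON object that holds its "op" and its "data", one argument or row to a line. drive_tool: Moves the arm, as the interface text tells. Shifts and turns lie within -1 to 1; 1 stands for 0.1 m of shift or pi/4 rad of turn. Its arguments: {"type":"object","properties":{"commands":{"type":"string"},"force":{"type":"number"}},"required":["commands"]}

```bash
mkdir -p pics; ls
cat > h.py <<'E'
import numpy as np, cv2
from scipy.spatial.transform import Rotation as R
from rig import sense, capture, finish_job, boxes_of, tips_ahead
def cam(p):
    f=p["pixels"].shape[0]/2/np.tan(np.radians(p["fov_y"])/2)
    a=np.array(p["attitude"],float)
    M=a if a.shape==(3,3) else R.from_quat(a[[1,2,3,0]]).as_matrix()
    return f,M,np.array(p["position"],float)
def ray(p,uv,z):
    f,M,c=cam(p); d=M@np.array([(uv[0]-p["cx"])/f,(uv[1]-p["cy"])/f,1])
    return c+d*(z-c[2])/d[2]
def proj(p,X):
    f,M,c=cam(p); q=M.T@(np.array(X,float)-c); return np.array([p["cx"]+f*q[0]/q[2],p["cy"]+f*q[1]/q[2]])
E
python3 - <<'E'
from h import *
print(sense()["eef_pos"],sense()["ee_rot"],tips_ahead)
for n in ["top","side"]:
    p=capture(n); cv2.imwrite(f"pics/{n}0.png",p["pixels"]); print(n,p["position"],p["attitude"],p["fov_y"],p["cx"],p["cy"])
    for t,z in [("recorder",40),("battery",32),("bay_mouth",22),("key_top",35),("release_key",35),("headshell",10),("weight",44),("spare_battery",20)]:
        print(t,[(np.round(b["position"]).tolist(),round(b["confidence"],2),np.round(ray(p,b["position"],z)[:2]).tolist()) for b in boxes_of(p,t)[:2]])
E
```

```text
pics
[ 221.09334327 -475.92725042  247.73759682] [-6.37441250e-04  9.76459545e-01  2.15699677e-01 -2.18907617e-06] 17.0
top [445.92403425 -32.81811073 714.71071489] [ 0.05903229 -0.70427872  0.70651804 -0.03659145] 51.23417511930292 283.6975658363932 212.45496980585528
recorder [([331.0, 232.0], 0.58, [508.0, -84.0])]
battery []
bay_mouth [([329.0, 232.0], 0.7, [508.0, -83.0])]
key_top [([302.0, 229.0], 0.68, [513.0, -40.0]), ([332.0, 325.0], 0.26, [367.0, -84.0])]
release_key [([302.0, 229.0], 0.64, [512.0, -40.0]), ([222.0, 196.0], 0.27, [565.0, 87.0])]
headshell [([235.0, 321.0], 0.66, [370.0, 67.0])]
weight [([221.0, 266.0], 0.69, [455.0, 85.0]), ([427.0, 164.0], 0.17, [613.0, -235.0])]
spare_battery [([303.0, 143.0], 0.6, [655.0, -42.0])]
side [ 87.41327796 528.31159748 590.01680802] [ 0.14586207 -0.30297765  0.84318137 -0.41949251] 43.85811152275798 274.58063968470856 211.45765531733826
recorder [([300.0, 211.0], 0.89, [508.0, -64.0])]
battery [([313.0, 222.0], 0.55, [478.0, -60.0]), ([268.0, 280.0], 0.25, [447.0, 97.0])]
bay_mouth [([303.0, 210.0], 0.64, [519.0, -88.0]), ([310.0, 150.0], 0.46, [637.0, -270.0])]
key_top [([290.0, 223.0], 0.68, [505.0, -30.0]), ([368.0, 188.0], 0.3, [459.0, -209.0])]
release_key [([287.0, 224.0], 0.52, [508.0, -25.0]), ([311.0, 224.0], 0.51, [475.0, -52.0])]
headshell [([320.0, 304.0], 0.78, [370.0, 69.0])]
weight [([268.0, 281.0], 0.95, [438.0, 107.0])]
spare_battery [([231.0, 200.0], 0.73, [643.0, -30.0]), ([314.0, 223.0], 0.55, [484.0, -73.0])]
```

Run:
```python
import cv2
a=cv2.imread("pics/top0.png"); cv2.imwrite("pics/top1.png",cv2.resize(a[120:350,180:480],None,fx=2.6,fy=2.6,interpolation=cv2.INTER_CUBIC))
a=cv2.imread("pics/side0.png"); cv2.imwrite("pics/side1.png",cv2.resize(a[120:330,160:440],None,fx=2.8,fy=2.8,interpolation=cv2.INTER_CUBIC))
```

```text
(no output)
```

View pics/top1.png

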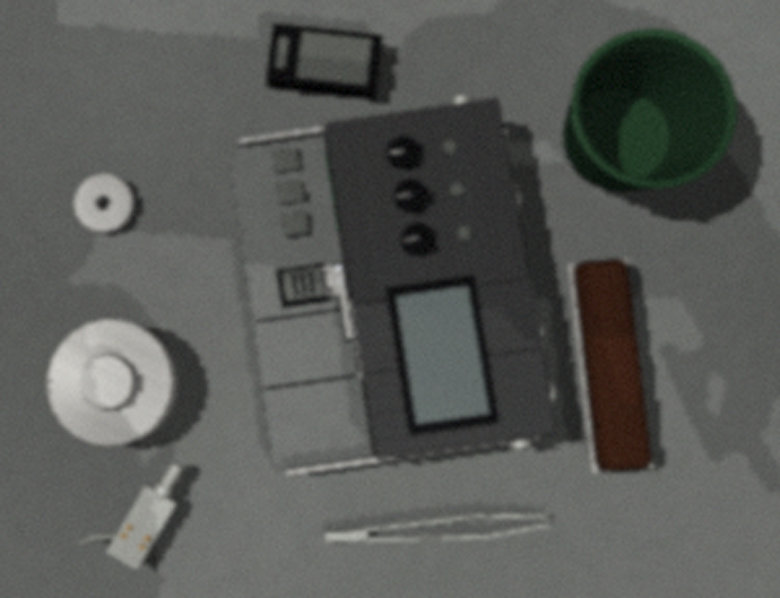

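View pics/side1.png

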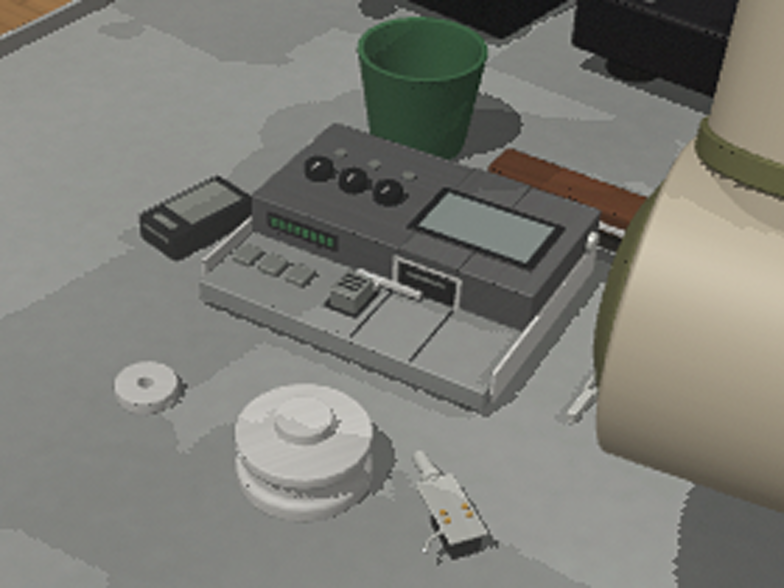

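The crops show the recorder with its front facing world +y. In the top crop the key cap is at about (303,287), the transport keys at (287,160), (293,191) and (297,222), and the riser edge runs from (327,122) to (370,455). The side crop agrees: cap at (351,283), battery face at about (428,284). I'll fit the pose to these points.

Run:
```python
from h import *
from scipy.optimize import least_squares
T=[((-51,8,35),(303,287)),((-50,86,27),(287,160)),((-50,66,27),(293,191)),((-50,46,27),(297,222)),((-25,100,52),(327,122)),((-25,-100,52),(370,455)),((82.5,100,52),(497,98))]
S=[((-51,8,35),(353,283)),((-50,86,27),(250,254)),((-50,66,27),(273,263)),((-50,46,27),(300,273)),((-25,100,52),(253,197)),((-25,-100,52),(538,297)),((82.5,100,52),(337,125)),((82.5,-100,52),(600,212)),((-26,-30,33),(428,284))]
pt,ps=capture("top"),capture("side")
D=[(pt,X,(u/2.6+180,v/2.6+120)) for X,(u,v) in T]+[(ps,X,(u/2.8+160,v/2.8+120)) for X,(u,v) in S]
W=lambda q,X:R.from_euler("z",q[2]).apply(X)+[q[0],q[1],0]
f=lambda q,D=D:np.concatenate([proj(p,W(q,X))-np.array(uv) for p,X,uv in D])
for d in (D[:7],D[7:],D):
    r=least_squares(lambda q:f(q,d),[510,-90,-1.57],loss="soft_l1"); q=r.x; print(q,np.degrees(q[2]))
    print("key",W(q,(-51,8,35)),"mouth",W(q,(-26,-30,22)))
print(np.round(f(q).reshape(-1,2),1).tolist())
print("-x dir",R.from_euler("z",q[2]).apply([-1,0,0]),"y dir",R.from_euler("z",q[2]).apply([0,1,0]))
t=W(q,(-55,-11,0)); s=sense(); print("target",t,s["eef_pos"],s["time_s"])
ty=R.from_quat(np.array(s["ee_rot"])[[1,2,3,0]]).as_matrix()[:,1]; print("tool y deg",np.degrees(np.arctan2(ty[1],ty[0])))
```

```text
[511.13019678 -82.37199191  -1.44449078] -82.7632250718158
key [512.6419997 -30.7704953  35.       ] mouth [478.09395546 -60.35820625  22.        ]
[511.62131714 -81.47946274  -1.42889934] -81.86990155482839
key [512.32842745 -29.86066776  35.        ] mouth [478.24587854 -59.98341432  22.        ]
[511.51273226 -82.02605608  -1.43716843] -82.34368533122671
key [512.64665382 -30.41487298  35.        ] mouth [478.31618538 -60.25476133  22.        ]
[[-0.5, -1.5], [-0.5, -0.4], [-1.1, -0.1], [-0.9, 0.3], [-1.4, -0.1], [1.1, 2.1], [2.3, -0.5], [0.3, 0.3], [-0.3, -0.6], [0.9, -0.2], [0.8, -0.0], [-0.4, -0.9], [-0.9, 0.6], [0.4, -1.9], [2.5, -1.1], [-0.1, 0.5]]
-x dir [-0.13323057  0.99108507  0.        ] y dir [0.99108507 0.13323057 0.        ]
target [493.28311522 -28.9819135    0.        ] [ 221.12228769 -476.16123073  248.29771109] 1.0
tool y deg -65.0903009044732
```

{"op": "drive_tool", "data": {
  "commands": "0.17 0.28 0 0 0 0.101 28;0.17 0.28 0 0 0 0.101 28;0.17 0.28 0 0 0 0.101 28;0.17 0.28 0 0 0 0.101 28;0.17 0.28 0 0 0 0.101 28;0.17 0.28 0 0 0 0.101 28;0.17 0.28 0 0 0 0.101 28;0.17 0.28 0 0 0 0.101 28;0.17 0.28 -0.16 0 0 0.101 28;0.17 0.28 -0.16 0 0 0.101 28;0.17 0.28 -0.16 0 0 0.101 28;0.17 0.28 -0.16 0 0 0.101 28;0.17 0.28 -0.16 0 0 0.101 28;0.17 0.28 -0.16 0 0 0.101 28;0.17 0.28 -0.16 0 0 0.101 28;0.17 0.28 -0.16 0 0 0.101 28;0 0 0 0 0 0 28;0 0 0 0 0 0 28"
}}

```text
time_s: 2.5
eef_pos: [493.1, -27.0, 119.5]
ee_rot: [-0.001, 0.658, 0.753, -0.0]
force: [-0.0, -0.3, -0.3]
grip_width: 0.286
grip_force: 0.0
```

{"op": "drive_tool", "data": {
  "commands": "0 -0.01 -0.17 0 0 0 28;0 -0.01 -0.17 0 0 0 28;0 0 -0.1 0 0 0 28;0 0 0 0 0 0 28"
}}

```text
time_s: 2.83
eef_pos: [492.1, -30.8, 75.2]
ee_rot: [-0.001, 0.659, 0.752, -0.001]
force: [-0.9, 0.0, 0.7]
grip_width: 0.282
grip_force: 0.0
```

Run:
```python
from h import *
s=sense(); print(s["eef_pos"],tips_ahead)
out=[]
W=lambda X:R.from_euler("z",-1.43717).apply(X)+[511.5,-82.0,0]
for n in ("side","top"):
    p=capture(n); im=p["pixels"].copy(); 
    M=R.from_quat(np.array(s["ee_rot"])[[1,2,3,0]]).as_matrix()
    c=proj(p,s["eef_pos"]+17*M[:,2])
    a=int(c[0])-80,int(c[1])-70
    b=cv2.resize(im[a[1]:a[1]+120,a[0]:a[0]+160],None,fx=5,fy=5,interpolation=cv2.INTER_CUBIC)
    for sg,col in ((19,(0,0,255)),(-19,(0,255,0))):
        for dx in (-11,11):
            u=(proj(p,s["eef_pos"]+sg*M[:,1]+dx*M[:,0]+17*M[:,2])-a)*5; cv2.circle(b,tuple(int(x) for x in u),3,col,-1)
    for X in ((-63,-1,35),(-39,-1,35),(-39,17,35),(-63,17,35)):
        u=(proj(p,W(X))-a)*5; cv2.circle(b,tuple(int(x) for x in u),3,(255,255,0),-1)
    cv2.imwrite(f"pics/{n}2.png",b)
```

```text
[492.14972447 -30.81067532  75.16866722] 17.0
```

View pics/side2.png

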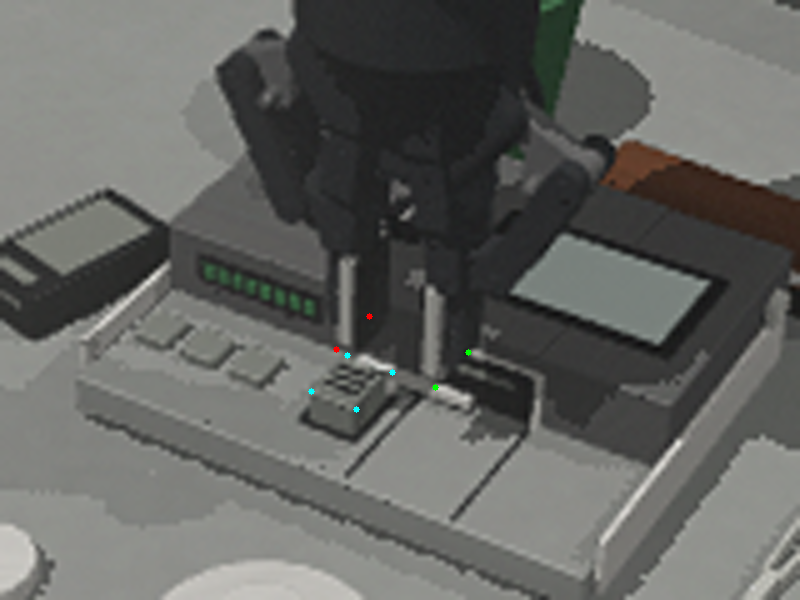

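View pics/top2.png

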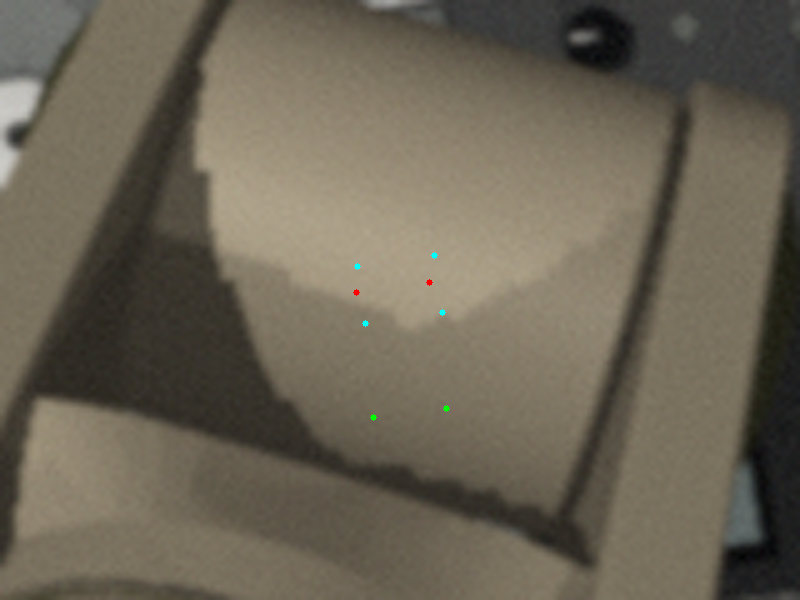

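The key finger lines up with the cap. Its tip is at about (346,350) in the side view, and the catch finger's tip at about (431,378) is in front of the bay. Both are close to the predictions, with 33 mm between finger centres. The top view is blocked by the arm. I'll move out about 2 mm and go down to touch.

{"op": "drive_tool", "data": {
  "commands": "0 0.025 -0.1 0 0 0 28;0 0 -0.1 0 0 0 28;0 0 -0.03 0 0 0 28;0 0 0 0 0 0 28;0 0 0 0 0 0 28"
}}

```text
time_s: 3.35
eef_pos: [493.1, -27.6, 53.2]
ee_rot: [-0.0, 0.658, 0.753, -0.0]
force: [0.9, 0.5, -0.0]
grip_width: 0.281
grip_force: 0.0
```

{"op": "drive_tool", "data": {
  "commands": "0 0 -0.015 0 0 0 28;0 0 -0.015 0 0 0 28;0 0 0 0 0 0 28"
}}

```text
time_s: 3.6
eef_pos: [493.4, -27.7, 50.5]
ee_rot: [0.0, 0.658, 0.753, 0.0]
force: [0.3, 0.3, 1.7]
grip_width: 0.278
grip_force: 1.0
```

{"op": "drive_tool", "data": {
  "commands": "0 0 -0.025 0 0 0 28;0 0 -0.02 0 0 0 28;0 0 0 0 0 0 28;0 0 0 0 0 0 28"
}}

```text
time_s: 3.93
eef_pos: [493.4, -27.6, 45.9]
ee_rot: [0.0, 0.659, 0.753, 0.0]
force: [0.6, 1.2, 6.2]
grip_width: 0.281
grip_force: 4.0
```

```bash
cat > v.py <<'E'
from h import *
import sys
s=sense(); print(s["eef_pos"],s["force"])
p=capture("side"); a=np.array([230,180])
b=cv2.resize(p["pixels"][180:300,230:390],None,fx=5,fy=5,interpolation=cv2.INTER_CUBIC)
W=lambda X:R.from_euler("z",-1.43717).apply(X)+[511.5,-82.0,0]
for o in (0,10,20,30):
    u=(proj(p,W((-26-o,-49,42)))-a)*5; cv2.circle(b,tuple(int(x) for x in u),2,(0,0,255),-1)
cv2.imwrite(sys.argv[1],b)
E
python3 v.py pics/s3.png
```

```text
[493.40277387 -27.59448677  45.94808406] [0.62963017 1.21330137 6.17674786]
```

View pics/s3.png

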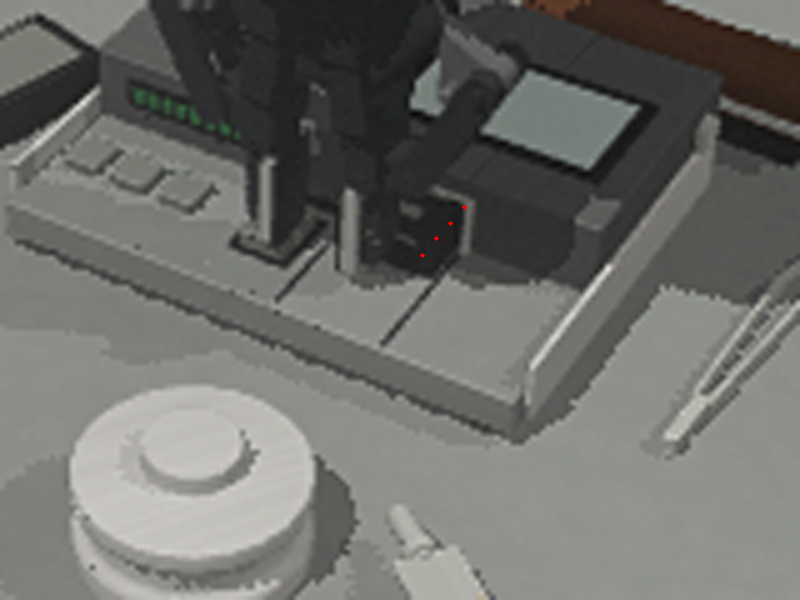

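The battery is out and rests against the catch finger. Its top edge is at about (432,245), roughly 20 mm out by the markers, and there is about 1.2 N on the finger. I'll ease up so the key grips it.

{"op": "drive_tool", "data": {
  "commands": "0 0 0 0 0 0 28;0 0 0 0 0 0 28;0 0 -0.002 0 0 0 28;0 0 0.012 0 0 0 28;0 0 0.012 0 0 0 28;0 0 0.012 0 0 0 28;0 0 0 0 0 0 28;0 0 0 0 0 0 28;0 0 0 0 0 0 28"
}}

```text
time_s: 4.73
eef_pos: [493.1, -27.6, 49.1]
ee_rot: [-0.0, 0.658, 0.753, -0.0]
force: [0.5, 1.8, 2.0]
grip_width: 0.278
grip_force: 1.6
```

{"op": "drive_tool", "data": {
  "commands": "0 0 0.01 0 0 0 28;0 0 0.01 0 0 0 28;0 0 0 0 0 0 28;0 0 0 0 0 0 28;0 0 0 0 0 0 28"
}}

```text
time_s: 5.15
eef_pos: [492.9, -27.7, 51.1]
ee_rot: [-0.0, 0.658, 0.753, -0.0]
force: [-1.3, 0.8, 0.7]
grip_width: 0.278
grip_force: 0.5
```

```bash
python3 v.py pics/s4.png
```

```text
[492.93013992 -27.65077616  51.08344485] [-1.31879411  0.76680064  0.70997273]
```

View pics/s4.png

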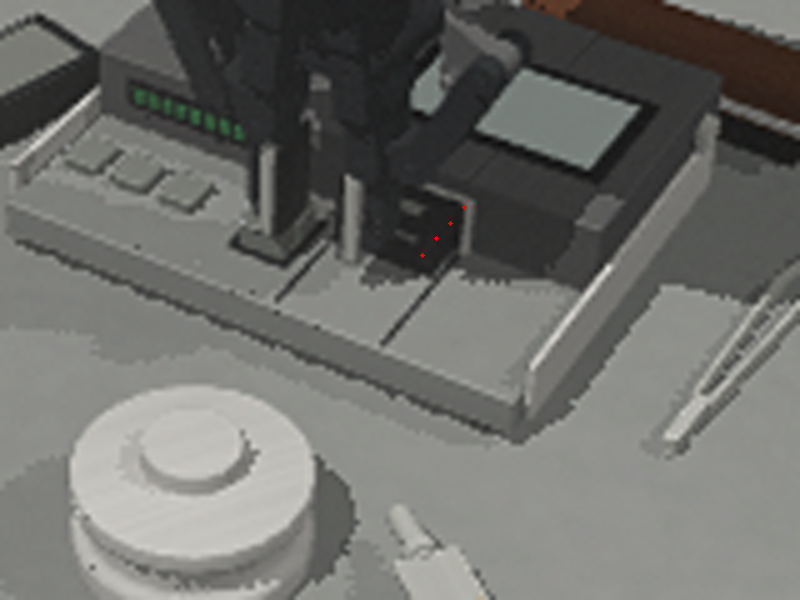

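The key stays low and grips the battery, still about 20 mm out, and the fingers carry almost no force. I'll back off a millimetre or two while rising, then go straight up.

{"op": "drive_tool", "data": {
  "commands": "-0.001 0.01 0.003 0 0 0 28;-0.001 0.01 0.01 0 0 0 28;0 0 0.03 0 0 0 28;0 0 0.05 0 0 0 28;0 0 0.15 0 0 0 28;0 0 0.25 0 0 0 28;0 0 0.3 0 0 0 28;0 0 0.3 0 0 0 28;0 -0.1 0.3 0 0 0 28;0 -0.3 0.1 0 0 0 28;0 -0.3 0 0 0 0 28;0 -0.3 0 0 0 0 28;0 0 0 0 0 0 28;0 0 0 0 0 0 28"
}}

```text
time_s: 6.37
eef_pos: [492.8, -126.7, 200.8]
ee_rot: [0.0, 0.659, 0.752, 0.0]
force: [0.1, 0.3, 0.1]
grip_width: 0.277
grip_force: 0.0
```

```bash
python3 v.py pics/s5.png
```

```text
[ 492.77648808 -126.69469415  200.81832677] [0.13664161 0.27352513 0.13469621]
```

View pics/s5.png

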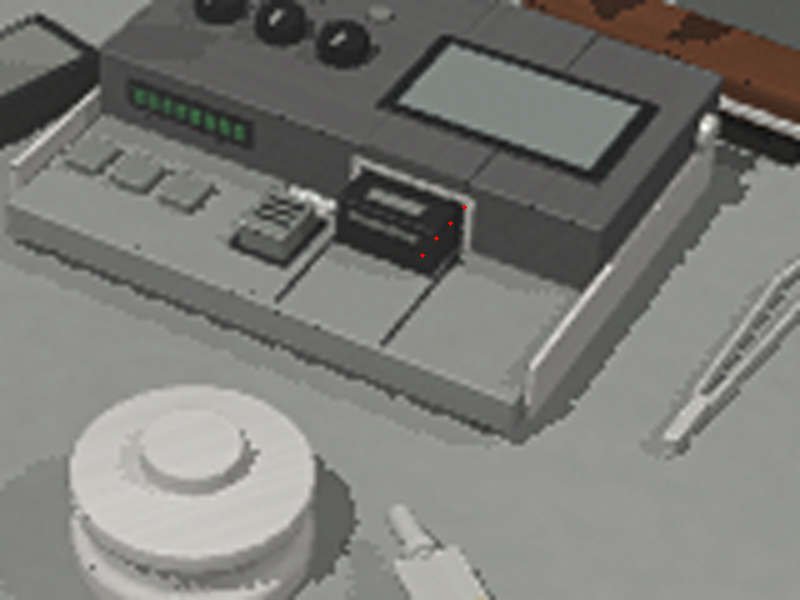

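The battery sticks out about 20 mm. Its front top corner is at about (436,240), next to the 20 mm marker. The fingers are clear and the other things in view haven't moved.

```bash
python3 -c "
from h import *
print(finish_job())"
```

```text
the job is handed in; nothing more can be done
None
```

The battery was released, caught about 20 mm out and left gripped by the key; both fingers came away upwards after a 2 mm back-off, and I handed the job in at about 6.4 s (the verdict wasn't shown).

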